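# Set the welding current for thick plate with the guarded thumbwheel

### The arm

A 6-joint arm with a two-finger parallel gripper is mounted at the origin on the work surface. World frame = base frame: x ahead of the robot, y to its left, z up, the work surface at z = 0. Lengths are in m, angles in rad, forces in N, time in s.
With the tool pointing down it reaches from about 0.275 to 0.875 m from the base axis. Payload 12.5 kg.
Tool frame: the origin (TCP) lies on the centre line of the jaws, within the pads' length; the fingertips stand 14 mm ahead of it and the grasp point (between the pads) lies 5 mm behind it; z points along the fingers, y is the line along which they close (so a half turn about z gives the same grasp; the last joint's range is limited). The gripper opens to 85 mm and grips with 20 to 120 N. Pads are 22 mm wide; open, the fingers measure 114 mm over their backs; the gripper's body (76 mm by 85 mm) begins 54 mm behind the grasp point. The pads swing forward as they close: fully open they stand 13 mm farther back than shut.
Start: joints at [-1.199, 0.351, 1.652, -0, 1.139, -0.085], TCP at [0.243, -0.494, 0.245] pointing down, gripper open.
Joint ranges: [-2.75, 2.75], [-0.79, 2.1], [0.01, 2.65], [-1.57, 4.71], [0.07, 3.14], [-2.87, 2.87]. Speed limits (rad/s): [2.22, 2.22, 2.79, 3.14, 3.14, 3.14].

### API

Orientations are given as a unit quaternion [w, x, y, z].
In Python, from cell import monitor, get_image, camera_model, env gives the robot as it stands.
- The arm moves only by the tool arm_command, never from a script. Its arguments are lists of equal length, an entry for each row: "slide": the shift along the world's x, y, z in mm, a list of three; "yaw": the turn about the world's z in degrees; "fingers": the opening in per cent of the stroke, from 0 (shut) to 100 (fully open). A call has 1 to 10 rows; each row shifts and turns the commanded pose from where the row before left it; what a row does not reach is not made up. A row lasts 1/10 s, in which the tool goes at most 50 mm and 8.59 degrees, less where a joint would pass 70% of its speed; a pose out of reach is approached as far as the arm can. A call is refused whole if a number of a shift passes 50 or a number of a turn 8.59, either way. A call with a gripper value outside its range is refused whole. The fingers move at their own pace and stop on an object; "grip_force" is the grip in N (left out, the last holds). Time passes only in rows, so rows that do not move let the fingers close. It gives the time, the measured TCP pose, the force, the opening and the grip force at its end, in the units of the state.
- monitor.get_state(): the state, without advancing time (a new reading comes with each control period).
- get_image(name): name is "scene" or "top" or "wrist"; returns (picture, depth): 400x640x3 uint8, blue, green, red; 400x640 float32, m along the optical axis (not along the pixel's ray), 0 where there is no reading.
- camera_model(name): a dict with "mtx" (3x3 intrinsics, pixels), "position" and "orientation" of the camera in the world. Camera axes: x right, y down, z forward; pixel columns grow to the right and rows downward; lengths in m; the calibration is good to about 2 mm. A picture is of the moment at which its call begins: read the wrist's pose just before it. camera_model takes no time and is no camera call; for the wrist camera it gives the pose at the moment of the call.
- env.job_done(): hands the job in; it is judged then, once.
The state is a dict: "t": time; "joints": joint angles; "qvel": joint speeds; "joint_efforts": joint torques, N m; "tool_pos": TCP position; "tool_rot": TCP orientation; "force": force on the tool from outside, world axes, zero at the start; "torque": the same for the moment, N m; "gripper_width": finger opening in m; "grip_force": force on a finger pad.
Only numpy, scipy, OpenCV 4.12 (cv2) and the standard library are available. Lean on these libraries where they do the work, as an engineer would, in place of code of your own. Each camera call takes 0.05 s, during which the arm holds its last target. There are 200 camera calls.

### The job

Slide the guard of the welding control console open by its grip, roll the thumbwheel under it with a fingertip until the pointer stands in line with the middle of the wide mark (thick plate), not the narrow one, and then slide the guard fully shut again, leaving the setting as it is. Do not push the nozzle, the spray can or the spanner about.

Things in the scene. Friction and masses are not known exactly. Their poses are not given: they have to be found in the camera images.
- console: Fixed white console, 240 (its x) by 200 (y) by 90 mm high; yaw up to 25 degrees. Origin: centre of underside; z up, x away from the robot, y left. Top panel at z = 90 mm; on it, from -x to +x: guard's parking area, thumbwheel (x = 15 mm, y = 0), aluminium scale plate (x = 66 to 112 mm) with pointer and two marks. Guard rails 10 mm high run along x at y = +-52 mm, x = -116 to 60 mm.
- guard (a joint): Sliding guard: steel hood 68 mm (console x) by 119 mm (y) over the thumbwheel. 0 = fully shut; grows as it slides along the console's -x (towards the robot), to 0.085 m = fully open. Starts shut or up to 10 mm ajar. Takes 2 to 3 N to slide, stays where it is left; firm end stops.
- guard_grip (a point): On the guard's upright black grip bar; moves with the guard. The bar is 14 mm thick along the console's x, 56 mm long along its y, 36 mm tall and stands on the hood's flat top; this point is 12 mm below the bar's top and 24 mm above the hood's top (hood's top: 20 mm above the panel). Axes as the console's.
- wheel_crest (a point): Top of the thumbwheel, 12 mm above the panel. The ribbed wheel (radius 40 mm, 24 mm wide) stands upright, axle along the console's x; only its top shows, between 5 mm high cheeks touching its sides, so it cannot be pinched. With the guard open nothing else rises within 40 mm. Sprung: yields down up to 6 mm, 2 to 3 N to start, then 1.2 N per mm. Axes as the console's.
- wheel (a joint): Angle of the thumbwheel, rad, -2 to 2. Grows as its top is rolled towards the console's +y. Needs about 1 N along its rim and stays where it is left. A fingertip pressed 2 to 5 mm down on the crest and moved along the console's y rolls it by about distance / 0.040 m.
- pointer (a point): Tip (towards +x) of the black pointer on the scale: a flat bar 26 mm long along the console's x, 4 mm wide, 8 mm above the plate, on a foot at its wheel side. Geared to the wheel: it moves 25 mm along the console's y per rad, the same way as the wheel's top. Axes as the console's.
- thick_mark (a point): Middle of the top of the wide mark (thick plate): a fixed dark steel bar 14 mm wide along the console's y, 22 mm long along its x, 8 mm high, on the scale's +x side. It stands 24 to 38 mm to the left or to the right of the scale's middle. Axes as the console's.
- thin_mark (a point): Middle of the top of the narrow mark (thin plate), on the other side of the scale's middle from the wide mark: the same steel bar but only 4 mm wide. Axes as the console's.
- nozzle_mid (a point): Bystander: steel gas nozzle standing upright, 34 mm across at the foot, 85 mm tall; point half-way up.
- spray_mid (a point): Bystander: spray can, 54 mm across, 160 mm tall; point half-way up.
- spanner_grip (a point): Bystander: steel spanner 160 mm long lying on the bench; point on its handle.

How it is judged:
By the outcome, as a careful person would: the job done as asked, in the order asked, and still so for the second after the job is handed in, with the robot touching nothing.
It also fails if it takes over 58 s, if anything falls off the work surface, if the arm or the gripper's body presses on something with over 40 N, if the wrist force passes 120 N, or if a joint passes its speed limit or range.

## Working session

There is one attempt and no reset: what is moved stays moved. The work goes in short steps, Python scripts to look and compute and a tool call to move; the robot and the scene stay as the last step left them, time stands still between calls to the robot, and variables do not carry over. Pictures are saved under pics/ and viewed, at most 10 in all, crops included, and the job is handed in when it is done.

Besides the shell and the picture viewer there is one more tool, called after "Request:" in YAML: its name, and indented under it one key for each argument. arm_command: Moves the arm, as the interface text tells. Its arguments: {"type":"object","properties":{"slide":{"type":"array"},"yaw":{"type":"array"},"fingers":{"type":"array"},"grip_force":{"type":"number"}},"required":["slide","yaw","fingers"]}

```bash
mkdir -p pics; cat > h.py <<'E'
import numpy as np, cv2
from scipy.spatial.transform import Rotation as R
from cell import monitor, get_image, camera_model, env
def snap(name,fn):
    m=camera_model(name); im,d=get_image(name); cv2.imwrite('pics/'+fn+'.png',im)
    np.savez('pics/'+fn+'.npz',d=d,K=m['mtx'],p=m['position'],q=m['orientation'],im=im); return load(fn)
def load(fn):
    z=np.load('pics/'+fn+'.npz'); d=z['d']; K=z['K']; q=z['q']
    v,u=np.mgrid[:d.shape[0],:d.shape[1]]
    c=np.stack([(u-K[0,2])/K[0,0]*d,(v-K[1,2])/K[1,1]*d,d],-1)
    Rm=R.from_quat([q[1],q[2],q[3],q[0]]).as_matrix()
    P=c@Rm.T+z['p']; P[d==0]=np.nan
    return z['im'],P
E
python3 - <<'E'
from h import *
s=monitor.get_state(); print(s['t'],s['tool_pos'],s['tool_rot'],s['gripper_width'])
for n in('top','scene'):
    snap(n,n+'0'); m=camera_model(n);print(n,m['position'],m['mtx'])
E
```

```text
0.0 [ 0.24247682 -0.49331503  0.24475787] [-5.82054189e-04  9.74035177e-01  2.26395946e-01 -1.04395951e-04] 0.08566711582640911
top [0.46973506 0.02524309 1.02010206] [[453.1576018    0.         319.94500914]
 [  0.         453.1576018  200.82102035]
 [  0.           0.           1.        ]]
scene [0.83585077 0.36207098 0.75277511] [[410.852088     0.         315.09985339]
 [  0.         410.852088   203.19023183]
 [  0.           0.           1.        ]]
```

View pics/top0.png

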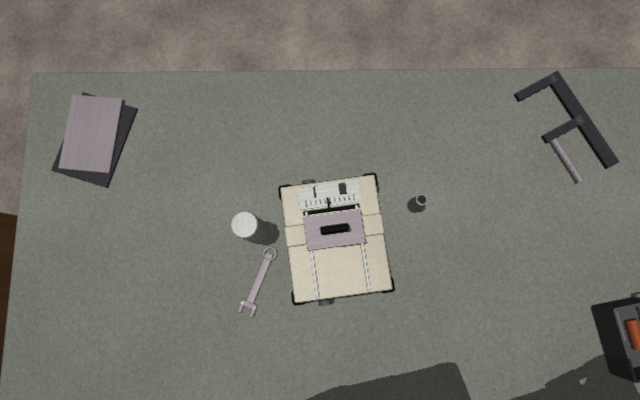

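View pics/scene0.png

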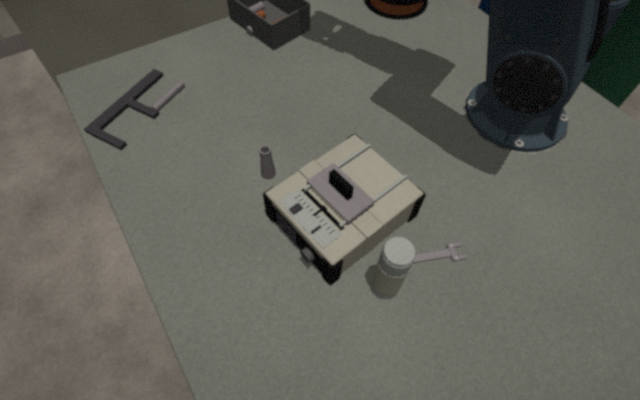

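The top view (up is +x, left is +y) shows the console at u 280–392, v 172–304, with the grip at (335,229). The wide mark is at (343,188) on the right, the thin mark at (314,192) and the pointer near (329,203). The can is at (244,226), the nozzle at (420,202) and the spanner at (258,283). Next I measure the poses from the depth image.

```bash
cat > meas.py <<'E'
from h import *
im,P=load('top0')
def region(z0,z1,u0=270,u1=400,v0=165,v1=312):
    Q=P[v0:v1,u0:u1]; m=(Q[...,2]>z0)&(Q[...,2]<z1); return Q[m]
a=region(.08,.098); r=cv2.minAreaRect((a[:,:2]*1000).astype(np.float32)); print('console top',r, np.median(a[:,2]))
h=region(.104,.118); r2=cv2.minAreaRect((h[:,:2]*1000).astype(np.float32)); print('hood',r2,np.median(h[:,2]))
g=region(.135,.16); r3=cv2.minAreaRect((g[:,:2]*1000).astype(np.float32)); print('grip',r3,np.median(g[:,2]))
for n,(u,v) in dict(spray=(244,226),nozzle=(420,202),wide=(343,188),thin=(314,192),grip=(335,229)).items(): print(n,np.round(P[v,u]*1000))
E
python3 meas.py; python3 - <<'E'
from h import *
im,P=load('top0'); cv2.imwrite('pics/c0.png',cv2.resize(im[165:312,270:400],None,fx=4,fy=4,interpolation=cv2.INTER_CUBIC))
E
```

```text
console top ((540.9623413085938, 19.26911163330078), (250.0952911376953, 209.42767333984375), 7.961033344268799) 0.09045960200670344
hood ((538.7794799804688, 33.73876190185547), (126.03246307373047, 203.87086486816406), 49.50643539428711) 0.1102968664089592
grip ((554.3416748046875, 20.576663970947266), (14.387470245361328, 55.1169548034668), 8.23586654663086) 0.14585047392704642
spray [556. 192. 162.]
nozzle [ 625. -174.    7.]
wide [641.   1.  98.]
thin [632.  61.  99.]
grip [551.  18. 146.]
```

View pics/c0.png

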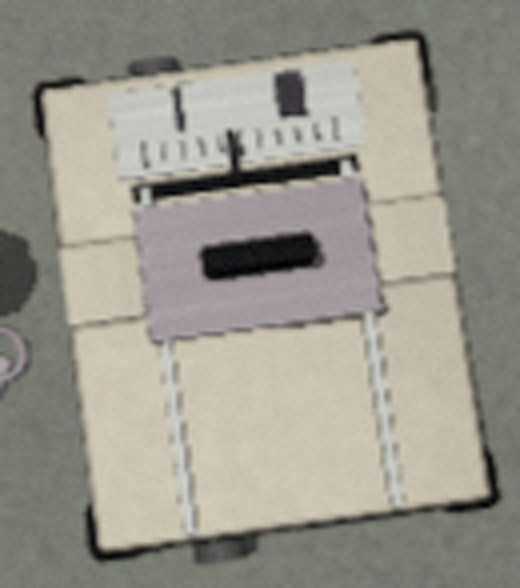

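Console yaw is about 8.0°, centre at (541,19) mm. The grip is at (554,20.6) with its top at z = 146 mm, and the guard is nearly shut. The wide mark is to the right (−y), at crop (290,92), and the pointer tip is at about crop (232,132).

Request:
arm_command:
  slide:
    - [17,28,0]
    - [17,28,0]
    - [17,28,0]
    - [17,28,0]
    - [17,28,0]
    - [17,28,0]
    - [17,28,0]
    - [17,28,0]
    - [17,28,0]
    - [17,28,0]
  yaw: [4,4,4,4,4,4,4,4,4,4]
  fingers: [100,100,100,100,100,100,100,100,100,100]
  grip_force: 30

```text
t: 1.1
tool_pos: [0.413, -0.2123, 0.2451]
tool_rot: [-0.0, 0.837, 0.547, -0.0]
force: [0.9, -0.8, 0.5]
gripper_width: 0.0856
grip_force: 0.0
```

Request:
arm_command:
  slide:
    - [17,28,0]
    - [17,28,0]
    - [17,28,0]
    - [17,28,0]
    - [17,28,0]
    - [17,28,0]
    - [17,28,0]
    - [17,28,0]
    - [6,9,0]
    - [0,0,0]
  yaw: [4,4,4,4,4,4,4,4,0,0]
  fingers: [100,100,100,100,100,100,100,100,100,100]

```text
t: 2.1
tool_pos: [0.5547, 0.0202, 0.2448]
tool_rot: [-0.0, 0.655, 0.756, -0.0]
force: [-1.4, -0.5, 0.7]
gripper_width: 0.0851
grip_force: 0.0
```

```bash
python3 - <<'E'
from h import *
s=monitor.get_state(); q=s['tool_rot']; print(s['t'],s['tool_pos'],R.from_quat([q[1],q[2],q[3],q[0]]).as_matrix()[:,1],s['force'],s['joints'])
im,P=snap('wrist','w1'); cv2.imwrite('pics/w1.png',im)
m=camera_model('wrist');print(m['position'])
E
```

```text
2.1 [0.55473197 0.02018398 0.24482375] [ 9.89781938e-01  1.42587341e-01 -7.52259270e-04] [-1.40774837 -0.45706951  0.68747427] [-4.74685764e-02  3.60776614e-01  1.63845719e+00 -7.14105423e-05
  1.14311244e+00 -1.90513921e-01]
[0.5436402  0.08634702 0.37317194]
```

View pics/w1.png

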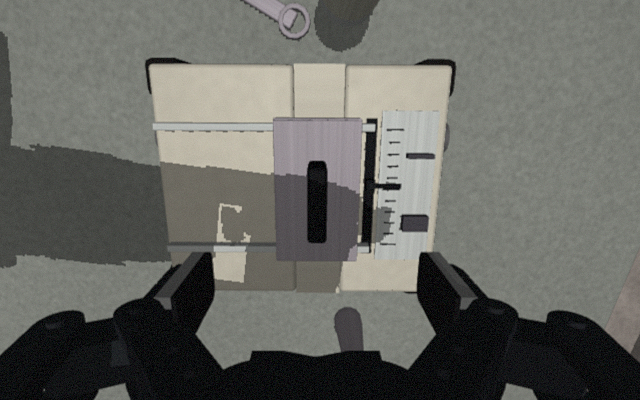

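The wrist view (right is +x, up is +y) shows the pointer tip at (400,187), the wide mark at (414,223), the thin mark at (420,156) and the grip at (317,202).

```bash
cat > loc.py <<'E'
from h import *
def locs(fn,yaw=8.1,c=(541,19.3)):
    im,P=load(fn); P=P*1000
    a=np.deg2rad(yaw); X=np.array([np.cos(a),np.sin(a)]);Y=np.array([-X[1],X[0]])
    L=np.stack([(P[...,:2]-c)@X,(P[...,:2]-c)@Y,P[...,2]],-1); return im,P,L
def plate(fn):
    im,P,L=locs(fn); g=im.max(2)
    hi=(L[...,2]>96)&(L[...,2]<106)&(L[...,0]>60)&(L[...,0]<112)&(abs(L[...,1])<52)
    n,lab,st,ce=cv2.connectedComponentsWithStats(hi.astype(np.uint8))
    for i in range(1,n):
        if st[i,4]>20:
            q=L[lab==i]; print('blob',st[i],np.round(ce[i],1),'loc med',np.round(np.median(q,0),1),'min',np.round(q.min(0),1),'max',np.round(q.max(0),1))
if __name__=='__main__':
    for fn in ('w1','top0'):
        im,P,L=locs(fn); print(fn); plate(fn)
        top=(P[...,2]>84)&(P[...,2]<96)&(abs(L[...,0])<130)&(abs(L[...,1])<110); print('console',cv2.minAreaRect(P[top][:,:2].astype(np.float32)))
        for lo,hi in((106,114),(140,152)):
            m=(P[...,2]>lo)&(P[...,2]<hi)&(abs(L[...,0])<60)&(abs(L[...,1])<70); q=P[m]
            print(lo,cv2.minAreaRect(q[:,:2].astype(np.float32)),np.median(q,0))
E
python3 loc.py
```

```text
w1
blob [407 153  28   6 159] [420.8 155.5] loc med [97.7 26.9 98.6] min [86.9 24.9 96.2] max [108.4  29.2 100.6]
blob [373 179  29  13 152] [385.7 185. ] loc med [70.3  2.9 99.6] min [60.  -2.1 96.8] max [ 83.    7.5 101.5]
blob [402 215  27  17 438] [414.9 223.1] loc med [ 97.4 -30.5  98.8] min [ 86.3 -38.4  96.1] max [109.1 -23.7 100.8]
console ((541.0877685546875, 17.894363403320312), (246.85354614257812, 205.78802490234375), 7.734004020690918)
106 ((554.7891235351562, 19.31606674194336), (68.0976791381836, 119.08755493164062), 7.855311870574951) [552.0497889   28.34848697 109.61506633]
140 ((554.6995849609375, 19.833818435668945), (14.013947486877441, 55.34585189819336), 8.01750659942627) [554.49229902  22.14547222 145.36504923]
top0
blob [338 182   8  12  72] [341.5 187.5] loc med [ 97.5 -29.3  99.7] min [ 86.6 -36.5  96.4] max [108.2 -22.2 105.3]
blob [326 197   5  11  24] [327.3 202.4] loc med [ 70.3   4.1 100.3] min [60.4  0.  97.7] max [ 82.2   6.1 103.7]
console ((540.5623779296875, 19.321823120117188), (248.00111389160156, 207.67813110351562), 7.9940571784973145)
106 ((554.4502563476562, 20.92498779296875), (68.10120391845703, 118.74098205566406), 7.86625337600708) [552.53238872  19.99645199 110.29848452]
140 ((554.3416748046875, 20.576663970947266), (14.387470245361328, 55.1169548034668), 8.23586654663086) [553.47025717  20.09800999 145.90617703]
```

Request:
arm_command:
  slide:
    - [0,0,-20]
    - [0,0,-20]
    - [0,0,-20]
    - [0,0,-20]
    - [0,0,-15]
    - [0,0,-11]
    - [0,0,-9]
    - [0,0,0]
  yaw: [0,0,0,0,0,0,0,0]
  fingers: [100,100,100,100,100,100,100,100]

```text
t: 2.95
tool_pos: [0.554, 0.0189, 0.1295]
tool_rot: [-0.001, 0.655, 0.755, -0.0]
force: [0.4, 0.3, 0.6]
gripper_width: 0.0855
grip_force: 0.0
```

Request:
arm_command:
  slide:
    - [0,0,0]
    - [0,0,0]
    - [0,0,0]
    - [0,0,0]
    - [0,0,0]
    - [0,0,0]
    - [0,0,0]
    - [0,0,0]
  yaw: [0,0,0,0,0,0,0,0]
  fingers: [10,10,10,10,10,10,10,10]
  grip_force: 30

```text
t: 3.75
tool_pos: [0.5549, 0.0195, 0.1306]
tool_rot: [0.0, 0.655, 0.756, 0.0]
force: [0.3, 1.2, 5.8]
gripper_width: 0.0134
grip_force: 30.7
```

Request:
arm_command:
  slide:
    - [0,0,1]
    - [-8,-1.1,0]
    - [-8,-1.1,0]
    - [-8,-1.1,0]
    - [-8,-1.1,0]
    - [-8,-1.1,0]
    - [-8,-1.1,0]
    - [-8,-1.1,0]
    - [-8,-1.1,0]
    - [-8,-1.1,0]
  yaw: [0,0,0,0,0,0,0,0,0,0]
  fingers: [10,10,10,10,10,10,10,10,10,10]

```text
t: 4.75
tool_pos: [0.4814, 0.0093, 0.1307]
tool_rot: [-0.0, 0.655, 0.756, -0.0]
force: [2.6, -4.4, -25.3]
gripper_width: 0.0133
grip_force: 29.3
```

Request:
arm_command:
  slide:
    - [-4,-0.6,0]
    - [-3,-0.4,0]
    - [-2,-0.3,0]
    - [-2,-0.3,0]
    - [0,0,0]
    - [0,0,0]
  yaw: [0,0,0,0,0,0]
  fingers: [10,10,10,10,10,10]

```text
t: 5.35
tool_pos: [0.4728, 0.0081, 0.1309]
tool_rot: [0.001, 0.655, 0.756, 0.001]
force: [14.5, 0.0, -36.2]
gripper_width: 0.013
grip_force: 30.8
```

Request:
arm_command:
  slide:
    - [1,0.1,-0.8]
    - [0,0,0]
    - [0,0,0]
    - [0,0,0]
    - [0,0,0]
    - [0,0,0]
    - [0,0,0]
  yaw: [0,0,0,0,0,0,0]
  fingers: [10,10,60,60,60,60,60]

```text
t: 6.05
tool_pos: [0.4728, 0.008, 0.1308]
tool_rot: [0.0, 0.655, 0.756, 0.0]
force: [-0.0, -0.5, -0.2]
gripper_width: 0.051
grip_force: 0.0
```

Request:
arm_command:
  slide:
    - [0,0,10]
    - [0,0,20]
    - [0,0,20]
    - [20,3,0]
    - [30,4,0]
    - [30,4,0]
    - [10,2,0]
    - [0,0,0]
  yaw: [0,0,0,0,0,0,0,0]
  fingers: [60,60,60,0,0,0,0,0]

```text
t: 6.85
tool_pos: [0.5631, 0.0212, 0.1806]
tool_rot: [0.0, 0.655, 0.756, 0.0]
force: [-0.0, 0.5, 0.4]
gripper_width: 0.0001
grip_force: 0.0
```

```bash
python3 - <<'E'
from loc import *
s=monitor.get_state();print(s['t'],s['tool_pos'],s['force'],s['gripper_width'])
im,P=snap('wrist','w2'); plate('w2')
im,P,L=locs('w2')
for x in (5,10,15,20,25):
    m=(abs(L[...,0]-x)<1.5)&(abs(L[...,1])<40); q=L[m]; i=np.argmax(q[:,2]) if len(q) else 0
    h=q[q[:,2]>98] ; print(x,len(q),q[:,2].max() if len(q) else 0,h[:,1].mean() if len(h) else 0)
m=(P[...,2]>140)&(P[...,2]<152)&(abs(L[...,0])<120)&(abs(L[...,1])<40); print('grip',np.median(L[m],0) if m.any() else 0)
cv2.imwrite('pics/w2.png',im)
E
```

```text
6.85 [0.56307834 0.02117812 0.1806215 ] [-0.04639814  0.50699426  0.38838375] 0.00011097290573036433
blob [420 167  36   7 246] [437.7 170. ] loc med [97.6 27.1 98.7] min [86.9 25.  96.4] max [108.5  29.1 100.1]
blob [376 199  37  17 261] [393.  207.8] loc med [70.9  2.6 99.6] min [60.1 -2.4 96.7] max [ 83.    7.8 101.4]
blob [412 244  35  21 676] [429.  254.4] loc med [ 97.2 -30.2  98.8] min [ 86.7 -37.8  96. ] max [108.6 -23.5 100.6]
5 1759 263.9442712038013 13.576442265771213
10 2295 263.37649235187763 12.978817574965838
15 2502 263.0593197438823 12.184135101710304
20 1919 255.69074120555356 5.363481634323376
25 2436 255.64261689598789 8.861751253443414
grip [-67.97901489   1.30082137 145.29161652]
```

View pics/w2.png

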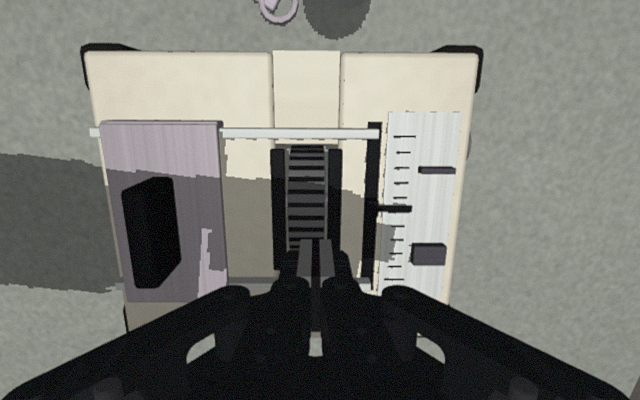

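The guard is open (grip now at local x = −68), and the wheel is visible at u 287–327. The pointer is at (411,208) and the wide mark at (429,254). The pointer has to move about −33 mm, which means rolling about 53 mm towards −y, in several strokes.

Request:
arm_command:
  slide:
    - [-8.5,8.5,-20]
    - [0,0,-20]
    - [0,0,-15]
    - [0,0,-8]
    - [0,0,-2]
    - [0,0,-1]
    - [0,0,-1]
    - [0,0,0]
  yaw: [0,0,0,0,0,0,0,0]
  fingers: [0,0,0,0,0,0,0,0]

```text
t: 7.7
tool_pos: [0.5541, 0.0295, 0.1141]
tool_rot: [0.0, 0.655, 0.756, 0.0]
force: [-4.1, -0.1, 4.2]
gripper_width: 0.0
grip_force: 2.4
```

Request:
arm_command:
  slide:
    - [0,0,-0.5]
    - [0,0,0]
    - [0,0,0]
  yaw: [0,0,0]
  fingers: [0,0,0]

```text
t: 8.0
tool_pos: [0.5541, 0.0295, 0.1134]
tool_rot: [0.0, 0.655, 0.756, 0.0]
force: [-4.2, 0.0, 5.0]
gripper_width: 0.0001
grip_force: 2.7
```

Request:
arm_command:
  slide:
    - [0,0,-1]
    - [0.4,-3,0]
    - [0.4,-3,0]
    - [0.4,-3,0]
    - [0.4,-3,0]
    - [0.4,-3,0]
    - [0.4,-3,0]
    - [0,0,0]
  yaw: [0,0,0,0,0,0,0,0]
  fingers: [0,0,0,0,0,0,0,0]

```text
t: 8.8
tool_pos: [0.5566, 0.0112, 0.1125]
tool_rot: [0.0, 0.655, 0.756, 0.0]
force: [-3.2, -0.6, 6.9]
gripper_width: 0.0002
grip_force: 3.4
```

```bash
python3 - <<'E'
from loc import *
snap('wrist','w3'); plate('w3'); snap('top','t3'); plate('t3')
E
```

```text
blob [485 173  56  11 532] [512.5 178.5] loc med [97.1 27.3 98.7] min [86.2 24.9 96. ] max [108.9  29.2 100.2]
blob [416 244  51  21 324] [439.4 254.2] loc med [69.8 -8.6 96.5] min [ 60.  -13.8  96. ] max [82.9 -3.5 97.9]
blob [ 467  283   53   30 1403] [493.3 297.9] loc med [ 97.  -30.1  98.8] min [ 85.9 -38.5  96. ] max [108.9 -23.3 100.4]
```

Request:
arm_command:
  slide:
    - [0,0,8]
    - [0,0,4]
    - [-1.2,9,0]
    - [-1.3,9,0]
    - [0,0,-6]
    - [0,0,-4]
    - [0,0,-2]
    - [0,0,0]
  yaw: [0,0,0,0,0,0,0,0]
  fingers: [0,0,0,0,0,0,0,0]

```text
t: 9.7
tool_pos: [0.5541, 0.0295, 0.1119]
tool_rot: [-0.0, 0.655, 0.756, 0.0]
force: [-1.3, 1.1, 7.3]
gripper_width: 0.0002
grip_force: 3.7
```

Request:
arm_command:
  slide:
    - [0.4,-3,0]
    - [0.4,-3,0]
    - [0.4,-3,0]
    - [0.4,-3,0]
    - [0.4,-3,0]
    - [0.4,-3,0]
    - [0,0,0]
    - [0,0,8]
    - [0,0,4]
    - [0,0,20]
  yaw: [0,0,0,0,0,0,0,0,0,0]
  fingers: [0,0,0,0,0,0,0,0,0,0]

```text
t: 10.7
tool_pos: [0.5553, 0.0115, 0.1428]
tool_rot: [-0.001, 0.655, 0.756, -0.001]
force: [-0.5, -0.4, -0.1]
gripper_width: 0.0002
grip_force: 0.0
```

```bash
python3 - <<'E'
from loc import *
s=monitor.get_state();print(s['t'],s['tool_pos'])
snap('wrist','w4'); plate('w4')
E
```

```text
10.7 [0.55528118 0.01153444 0.1427985 ]
blob [460 163  46   9 365] [482.7 167.3] loc med [97.3 27.3 98.7] min [86.7 25.2 96. ] max [108.7  29.2 101.1]
blob [403 244  43  20 364] [422.8 254.3] loc med [ 70.4 -20.6  99.5] min [ 60.  -26.3  96. ] max [ 82.9 -15.8 101.7]
blob [447 257  44  25 990] [468.9 269.3] loc med [ 97.  -30.1  98.8] min [ 86.3 -38.   96. ] max [108.8 -23.3 100.8]
```

```bash
cat >> loc.py <<'E'
def fine(fn):
    im,P,L=locs(fn); hi=(L[...,2]>96.5)&(L[...,2]<104)
    def bar(x0,x1,y0,y1):
        xs=np.arange(x0,x1,2.); o=[]
        for x in xs:
            q=L[hi&(abs(L[...,0]-x)<1)&(L[...,1]>y0)&(L[...,1]<y1)][:,1]
            if len(q)>3: o.append((x,(q.min()+q.max())/2,q.max()-q.min()))
        o=np.array(o); s=np.polyfit(o[:,0],o[:,1],1); return 'mid %.2f width %.1f slope %.3f n %d'%(np.median(o[:,1]),np.median(o[:,2]),s[0],len(o))
    print('thin',bar(90,107,18,36)); print('wide',bar(90,107,-45,-15)); print('ptr',bar(72,82,-45,15))
E
python3 -c "
from loc import *
for f in('w1','w2','w4'): print(f); fine(f)"
```

```text
w1
thin mid 27.06 width 4.1 slope 0.003 n 9
wide mid -31.04 width 14.1 slope -0.011 n 9
ptr mid 2.89 width 3.5 slope -0.018 n 5
w2
thin mid 27.08 width 3.9 slope 0.002 n 9
wide mid -30.67 width 13.7 slope 0.006 n 9
ptr mid 2.56 width 4.4 slope -0.012 n 5
w4
thin mid 27.12 width 3.7 slope -0.007 n 9
wide mid -30.69 width 13.8 slope -0.005 n 9
ptr mid -20.87 width 4.0 slope -0.011 n 5
```

Request:
arm_command:
  slide:
    - [-1.2,8,0]
    - [-1,8,-15]
    - [0,0,-8]
    - [0,0,-5]
    - [0,0,-3]
    - [0,0,0]
    - [0,0,0]
  yaw: [0,0,0,0,0,0,0]
  fingers: [0,0,0,0,0,0,0]

```text
t: 11.45
tool_pos: [0.5538, 0.0274, 0.1131]
tool_rot: [-0.0, 0.655, 0.756, -0.0]
force: [-4.2, 1.6, 4.8]
gripper_width: 0.0003
grip_force: 3.0
```

Request:
arm_command:
  slide:
    - [0.4,-3,0]
    - [0.4,-3,0]
    - [0.4,-3,0]
    - [0.4,-3,0]
    - [0.3,-2,0]
    - [0,0,0]
    - [0,0,0]
    - [0,0,8]
    - [0,0,4]
    - [0,0,20]
  yaw: [0,0,0,0,0,0,0,0,0,0]
  fingers: [0,0,0,0,0,0,0,0,0,0]

```text
t: 12.45
tool_pos: [0.5554, 0.0135, 0.1442]
tool_rot: [-0.001, 0.655, 0.756, -0.001]
force: [-0.1, 0.4, -0.4]
gripper_width: -0.0002
grip_force: 0.0
```

```bash
python3 - <<'E'
from loc import *
s=monitor.get_state();print(s['t'],s['tool_pos'])
for n in 'ab': snap('wrist','w5'+n); fine('w5'+n)
E
```

```text
12.45 [0.5553953  0.01347738 0.14422805]
thin mid 27.13 width 3.8 slope 0.001 n 9
wide mid -30.78 width 14.0 slope -0.013 n 9
ptr mid -30.65 width 4.9 slope -0.013 n 5
thin mid 27.07 width 4.1 slope -0.000 n 9
wide mid -30.94 width 14.4 slope -0.035 n 9
ptr mid -30.55 width 3.7 slope -0.017 n 5
```

The pointer agrees with the wide mark's middle to about 0.2 mm. Next I go back above the grip and check the alignment in a picture from there.

Request:
arm_command:
  slide:
    - [0,0,20]
    - [0,0,16]
    - [-20,-1.5,0]
    - [-25,-1.5,0]
    - [-25,-1.5,0]
    - [-12.6,-1,0]
    - [0,0,0]
    - [0,0,0]
  yaw: [0,0,0,0,0,0,0,0]
  fingers: [0,0,60,60,60,60,60,60]

```text
t: 13.35
tool_pos: [0.4741, 0.008, 0.1811]
tool_rot: [0.0, 0.655, 0.756, 0.0]
force: [-0.1, 0.2, 0.2]
gripper_width: 0.0514
grip_force: 0.0
```

```bash
python3 - <<'E'
from loc import *
s=monitor.get_state();print(s['t'],s['tool_pos'],s['gripper_width'])
im,P=snap('wrist','w6'); fine('w6'); cv2.imwrite('pics/w6.png',im)
E
```

```text
13.35 [0.4741497  0.00797792 0.18105631] 0.051402213974797974
thin mid 27.04 width 4.0 slope -0.003 n 9
wide mid -30.76 width 13.7 slope -0.005 n 9
ptr mid -30.56 width 4.3 slope 0.009 n 5
```

View pics/w6.png

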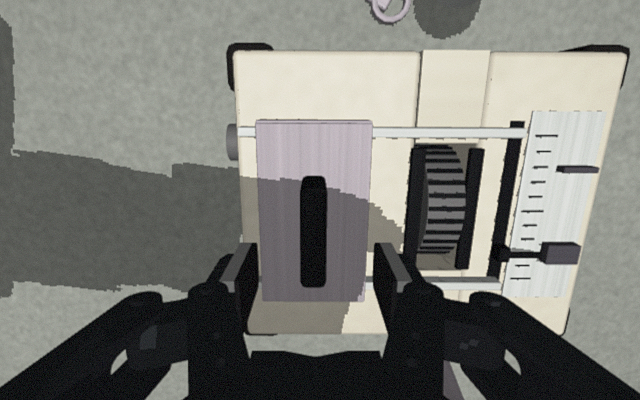

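The pointer bar (522,254) lines up with the wide mark (560,253). Next I grip the bar and shut the guard.

Request:
arm_command:
  slide:
    - [-1.2,0,-20]
    - [0,0,-18]
    - [0,0,-12]
    - [0,0,0]
    - [0,0,0]
    - [0,0,0]
    - [0,0,0]
    - [0,0,0]
    - [0,0,0]
  yaw: [0,0,0,0,0,0,0,0,0]
  fingers: [60,60,60,60,10,10,10,10,10]
  grip_force: 30

```text
t: 14.3
tool_pos: [0.4729, 0.008, 0.1317]
tool_rot: [0.001, 0.655, 0.756, 0.001]
force: [0.3, 1.4, 5.8]
gripper_width: 0.0131
grip_force: 32.2
```

Request:
arm_command:
  slide:
    - [8,1.1,0]
    - [8,1.1,0]
    - [8,1.1,0]
    - [8,1.1,0]
    - [8,1.1,0]
    - [8,1.1,0]
    - [8,1.1,0]
    - [8,1.1,0]
    - [8,1.1,0]
    - [4,0.6,0]
  yaw: [0,0,0,0,0,0,0,0,0,0]
  fingers: [10,10,10,10,10,10,10,10,10,10]

```text
t: 15.3
tool_pos: [0.549, 0.0186, 0.1318]
tool_rot: [0.0, 0.655, 0.756, 0.0]
force: [-2.3, -0.4, 8.3]
gripper_width: 0.0138
grip_force: 32.6
```

Request:
arm_command:
  slide:
    - [3,0.4,0]
    - [2,0.3,0]
    - [2,0.3,0]
    - [1,0.1,0]
    - [0,0,0]
  yaw: [0,0,0,0,0]
  fingers: [10,10,10,10,10]

```text
t: 15.8
tool_pos: [0.5567, 0.0196, 0.1318]
tool_rot: [0.0, 0.655, 0.756, 0.0]
force: [0.2, 0.8, 6.2]
gripper_width: 0.0135
grip_force: 32.3
```

Request:
arm_command:
  slide:
    - [1,0.1,0]
    - [0.5,0.1,0]
    - [0.5,0.1,0]
    - [0,0,0]
    - [0,0,0]
  yaw: [0,0,0,0,0]
  fingers: [10,10,10,10,10]

```text
t: 16.3
tool_pos: [0.5572, 0.0197, 0.1317]
tool_rot: [-0.001, 0.655, 0.756, -0.001]
force: [-10.8, -1.8, 13.8]
gripper_width: 0.0133
grip_force: 33.3
```

Request:
arm_command:
  slide:
    - [0,0,0]
    - [0,0,0]
    - [0,0,0]
    - [0,0,0]
    - [0,0,10]
    - [0,0,20]
    - [0,0,30]
    - [0,0,30]
    - [0,0,20]
    - [0,0,0]
  yaw: [0,0,0,0,0,0,0,0,0,0]
  fingers: [60,60,60,60,60,60,60,60,60,60]

```text
t: 17.3
tool_pos: [0.5595, 0.0199, 0.2445]
tool_rot: [0.002, 0.655, 0.756, 0.002]
force: [0.1, -1.0, 0.0]
gripper_width: 0.0512
grip_force: 0.0
```

```bash
python3 - <<'E'
from loc import *
s=monitor.get_state();print(s['t'],s['tool_pos'],s['force'])
im,P=snap('wrist','w7'); fine('w7'); cv2.imwrite('pics/w7.png',im)
im,P,L=locs('w7')
m=(P[...,2]>106)&(P[...,2]<114)&(abs(L[...,0])<60)&(abs(L[...,1])<70)
print('hood',cv2.minAreaRect(L[m][:,:2].astype(np.float32)))
E
```

```text
17.3 [0.55950527 0.0199116  0.24449637] [ 0.06548823 -0.96388186  0.01272442]
thin mid 27.21 width 3.4 slope -0.003 n 9
wide mid -30.62 width 13.6 slope 0.003 n 9
ptr mid -30.59 width 3.9 slope -0.016 n 5
hood ((14.957168579101562, -2.0530128479003906), (118.94315338134766, 68.27165222167969), 89.8119125366211)
```

View pics/w7.png

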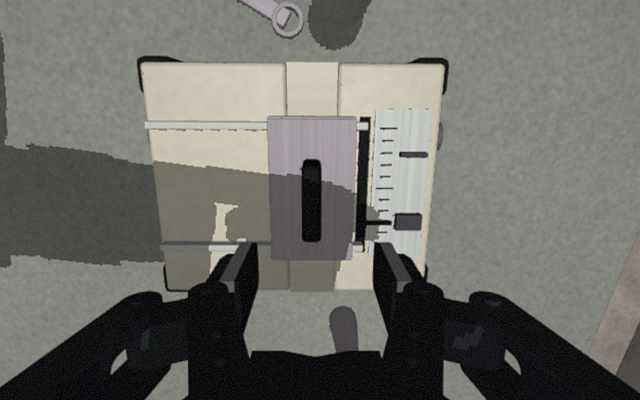

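The guard is shut: hood centre at local x = 15.0 mm, and the end stop was felt. The pointer (378,222) still lines up with the wide mark (408,222), and the arm is clear, so I hand in.

```bash
python3 -c "
from cell import env
print(env.job_done())"
```

```text
the job is handed in; nothing more can be done
None
```

I handed the job in at about 17 s: the guard was opened by its grip, the pointer set within about 0.2 mm of the middle of the wide mark, and the guard slid shut against its stop with the setting unchanged; nothing in the pictures or force readings suggests the nozzle, spray can or spanner was touched.

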